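# Reset the hook case's door stay to its sound hole

## Robot

A 6-joint arm with a two-finger parallel gripper is mounted at the origin on the work surface. World frame = base frame: x ahead of the robot, y to its left, z up, the work surface at z = 0. Lengths are in m, angles in degrees, forces in N, time in s.
With the tool pointing down it reaches from about 0.325 to 0.775 m from the base axis. Payload 5.5 kg.
Tool frame: the origin (TCP) lies midway between the tips of the shut fingers; the grasp point (between the pads) lies 19 mm behind it; z points along the fingers, y is the line along which they close (so a half turn about z gives the same grasp; the last joint's range is limited). The gripper opens to 88 mm and grips with 3 to 60 N. Pads are 20 mm wide; open, the fingers measure 115 mm over their backs; the gripper's body (75 mm by 178 mm) begins 61 mm behind the grasp point.
Start: joints at [71.522, 5.22, 70.514, -0, 104.267, -3.249], TCP at [0.158, 0.579, 0.223] pointing down, gripper open.
Joint ranges: [-164.24, 164.24], [-49.07, 125.15], [9.68, 141.18], [-86.29, 266.29], [3.28, 154.24], [-151.56, 151.56]. Speed limits (degrees/s): [147.25, 147.25, 172.46, 180, 180, 180].

## Interface

Orientations are given as [roll, pitch, yaw] about the fixed x, y, z axes, in that order (R = Rz(yaw) Ry(pitch) Rx(roll)).
In Python, from cell import get_obs, grab_frame, camera_params, close_job gives the robot as it stands. The module is installed in compiled form; this text tells all that it offers.
- The arm moves only by the tool play_rows, never from a script. Its argument "moves" is a list of rows, each a list of 6 numbers: the shift along the tool's x, y, z as a fraction of full scale, then the turn, a rotation vector about the tool's x, y, z as a fraction of full scale. A call has 1 to 5 rows; each row shifts and turns the commanded pose from where the row before left it, along the tool's axes as they then stand; what a row does not reach is not made up. Full scale, the value 1, is 400 mm for a shift and 2 rad for a turn. A row lasts 1/8 s, in which the tool goes at most 62.5 mm and 10.7 degrees, less where a joint would pass 70% of its speed; a pose out of reach is approached as far as the arm can. A call with a number of a shift or a turn outside -1 to 1 is refused whole. A call with a gripper value outside its range is refused whole. "jaw" is the gripper's target within -1 to 1 (fully open at 1, half-way at 0, shut at -1), set as the call begins (left out, the last holds). The fingers move at their own pace and stop on an object; the grip force is fixed at half the most. Time passes only in rows, so rows that do not move let the fingers close. It gives the time, the measured TCP pose, the force, the opening and the grip force at its end, in the units of the state.
- get_obs(): the state, without advancing time (a new reading comes with each control period).
- grab_frame(name): name is "scene" or "top" or "wrist"; returns the picture (480x640x3 uint8, blue, green, red); there is no depth.
- camera_params(name): a dict with "mtx" (3x3 intrinsics, pixels), "k1" (the pictures are not rectified: a ray, as slopes to the right and down, at radius r is drawn at 1 + k1 r^2 times it, then the intrinsics apply), "extrinsics" (4x4, takes a point from camera to world coordinates). Camera axes: x right, y down, z forward; pixel columns grow to the right and rows downward; lengths in m; the calibration is good to about 2 mm. A picture is of the moment at which its call begins: read the wrist's pose just before it. camera_params takes no time and is no camera call; for the wrist camera it gives the pose at the moment of the call.
- close_job(): hands the job in; it is judged then, once.
The state is a dict: "time_s": time; "joint_pos": joint angles; "joint_vel": joint speeds; "tau": joint torques, N m; "eef_pos": TCP position; "eef_rot": TCP orientation; "ft_force": force on the tool from outside, world axes, zero at the start; "torque": the same for the moment, N m; "finger_gap": opening from 0.0 (shut) to 1.0 (fully open); "gripper_force": force on a finger pad.
Only numpy, scipy, OpenCV 4.12 (cv2) and the standard library are available. Lean on these libraries where they do the work, as an engineer would, in place of code of your own. Each camera call takes 0.05 s, during which the arm holds its last target. There are 200 camera calls.

## Task

The blue door of the white hook case rattles because its steel stay is on the big, worn middle hole. Lift the stay by its red knob off the brass pin on the case's roof, swing the door wider open with it, and drop the small sound hole next to the knob over the pin so that the stay lies flat again, then let go. Feel gently for the pin rather than forcing the stay down on it, and leave everything else where it is.

Things in the scene. Friction and masses are not known exactly. Their poses are not given: they have to be found in the camera images.
- case: white plastic hook case, open-fronted cabinet 170 deep (x) x 220 wide (y) x 130 high mm, fixed to the table. Origin: centre of its underside; x to its back, y to its left seen from the robot, z up. The blue door (200 mm wide, 12 thick) hangs on a vertical hinge at case x -93, y +100 mm
- pin_place (a point): nominal place of the pin on the roof: case x -27, y +65, z 130 mm; axes as the case's. The fixed upright brass pin on a dark steel plate is 8 mm in diameter, its rim slightly rounded, top at case z 148. Fitted by hand, it really stands up to 6 mm off this place along the plate's long side (turned 0.486 rad from case x towards case y) and up to 2 mm across it; this is not measured
- door (a joint): opening angle of the blue door in rad: 0 closed, grows as its free edge swings out towards the robot; stiff hinge (about 0.04 N m friction) that stays where left; about 0.49 at the start and about 1.01 with the sound hole on the pin
- stay: flat steel bar 28 mm wide, 4 thick, 222 long, about 0.14 kg with its knob. Origin: its pivot on the door, at the bar's underside; x along the bar to the knob, z up. Three holes on its midline: 10 mm hole at x 105 mm, hole worn to 22 x 18 mm at x 133 (on the pin at the start), sound 10 mm hole at x 161
- stay_pivot (a point): the stay's pivot, on the door's top edge 110 mm from the door's hinge line. Here the stay turns freely about the vertical and lifts at its knob end (up to 0.7 rad), falling back under its weight. Lying level is its lowest position: underside at case z 138, 8 mm above the roof and 10 mm below the pin's top. Axes as the stay's
- stay_hole (a point): centre of the sound hole (10 mm, next to the knob), at the bar's underside: stay x 161 mm; axes as the stay's
- stay_knob (a point): middle of the red knob, an upright cylinder 20 mm in diameter and 28 mm tall on a thinner 16 mm neck, at stay x 193 mm, 34 mm above the bar's underside; it may be gripped from above across the bar; axes as the stay's
- paperweight: green glass paperweight, 64 mm across, 37 mm tall, standing on the rear right of the case's roof; origin at its underside
- nailtray: teal plastic nail tray with three compartments, 130 x 190 x 35 mm; origin at its underside
- railslider: chrome picture rail slider, 70 x 26 x 33 mm; origin at its underside
- screwjar: amber glass screw jar with black lid, 64 mm across, 85 mm tall; origin at its underside
- screwdriver: screwdriver lying on the table; origin at its underside
- tapemeasure: yellow tape measure, 70 x 40 x 62 mm; origin at its underside

How it is judged:
By the outcome, as a careful person would: the job done as asked, in the order asked, and still so for the second after the job is handed in, with the robot touching nothing.
It also fails if it takes over 64 s, if anything falls off the work surface, if the arm or the gripper's body presses on something with over 40 N, if the wrist force passes 120 N, or if a joint passes its speed limit or range.

## Working session

There is one attempt and no reset: what is moved stays moved. The work goes in short steps, Python scripts to look and compute and a tool call to move; the robot and the scene stay as the last step left them, time stands still between calls to the robot, and variables do not carry over. Pictures are saved under pics/ and viewed, at most 10 in all, crops included, and the job is handed in when it is done.

Besides the shell and the picture viewer there is one more tool, called as name([rows], argument=value, ...), one row to a line, values as JSON. play_rows: Moves the arm, as the interface text tells. Its arguments: {"type":"object","properties":{"moves":{"type":"array"},"jaw":{"type":"number"}},"required":["moves"]}

```bash
mkdir -p pics; cat > h.py <<'E'
import numpy as np, cv2
from cell import *
from scipy.spatial.transform import Rotation as R
def snap(n,f):
    P=camera_params(n); im=grab_frame(n); cv2.imwrite('pics/'+f,im); return im,P
def ray(P,u,v):
    K=np.array(P['mtx']);k=P['k1'];T=np.array(P['extrinsics'])
    d=np.array([(u-K[0,2])/K[0,0],(v-K[1,2])/K[1,1]]);s=d.copy()
    for _ in range(20): s=d/(1+k*(s@s))
    r=T[:3,:3]@np.r_[s,1]; return T[:3,3],r/np.linalg.norm(r)
def onz(P,u,v,z):
    o,r=ray(P,u,v); return o+r*(z-o[2])/r[2]
def tri(a,b):
    A=np.zeros((3,3));B=np.zeros(3)
    for o,r in(a,b):
        M=np.eye(3)-np.outer(r,r);A+=M;B+=M@o
    p=np.linalg.solve(A,B); return p,[np.linalg.norm(np.cross(p-o,r)) for o,r in(a,b)]
def proj(P,p):
    K=np.array(P['mtx']);T=np.linalg.inv(np.array(P['extrinsics']))
    c=T[:3,:3]@p+T[:3,3];s=c[:2]/c[2];s=s*(1+P['k1']*(s@s)); return K[0,0]*s[0]+K[0,2],K[1,1]*s[1]+K[1,2]
def blobs(im,h0,h1,s=100,v=60,amin=60):
    q=cv2.cvtColor(im,cv2.COLOR_BGR2HSV)
    m=cv2.inRange(q,(h0,s,v),(h1,255,255))
    if h0<5: m|=cv2.inRange(q,(172,s,v),(180,255,255))
    n,l,st,c=cv2.connectedComponentsWithStats(m)
    return m,[(st[i].tolist(),c[i].round(1).tolist()) for i in range(1,n) if st[i][4]>amin]
E
python3 - <<'E'
from h import *
for n in('scene','top'):
    im,P=snap(n,n+'0.png'); print(n,np.round(P['extrinsics'],3).tolist(),'red',blobs(im,0,6)[1],'blue',blobs(im,100,125)[1])
o=get_obs();print(o)
E
```

```text
scene [[-0.875, 0.37, -0.313, 0.958], [0.484, 0.685, -0.544, 0.744], [0.013, -0.627, -0.779, 1.207], [0.0, 0.0, 0.0, 1.0]] red [([310, 161, 26, 24, 234], [322.9, 172.2]), ([329, 274, 8, 16, 101], [332.2, 280.6]), ([151, 279, 101, 121, 7084], [202.3, 338.0])] blue [([386, 216, 5, 18, 61], [388.4, 224.6]), ([381, 248, 7, 30, 122], [384.5, 263.2]), ([505, 413, 135, 67, 5162], [588.5, 455.5])]
top [[-0.027, -0.994, 0.102, 0.404], [-0.999, 0.029, 0.018, -0.026], [-0.021, -0.101, -0.995, 1.31], [0.0, 0.0, 0.0, 1.0]] red [([269, 95, 80, 59, 4389], [308.6, 123.8]), ([432, 282, 19, 34, 287], [441.2, 298.5]), ([62, 388, 8, 21, 79], [66.1, 395.2])] blue [([40, 210, 55, 138, 7112], [67.0, 279.1]), ([274, 264, 25, 22, 139], [285.8, 273.9]), ([310, 291, 25, 19, 133], [322.2, 300.1])]
{'time_s': 0.1, 'joint_pos': array([ 7.15228483e+01,  5.25857617e+00,  7.05718152e+01, -7.71371578e-04,
        1.04268761e+02, -3.24815319e+00]), 'joint_vel': array([ 0.01760624, -0.13516089, -0.19433807, -0.00457943,  0.10715522,
       -0.01596185]), 'tau': array([ 2.55728330e-03, -4.47854626e+01, -4.07573104e+01,  7.00175366e-02,
        2.83425953e-02, -1.26700734e-04]), 'eef_pos': array([0.15752395, 0.57868015, 0.22165344]), 'eef_rot': array([-1.79900964e+02, -4.87134844e-03,  1.64770808e+02]), 'ft_force': array([ 0.27635011,  0.346499  , -0.06862732]), 'torque': array([-0.00700214,  0.03626551, -0.0084984 ]), 'gripper_force': 0.0, 'finger_gap': 0.9985158465291457}
```

View pics/scene0.png

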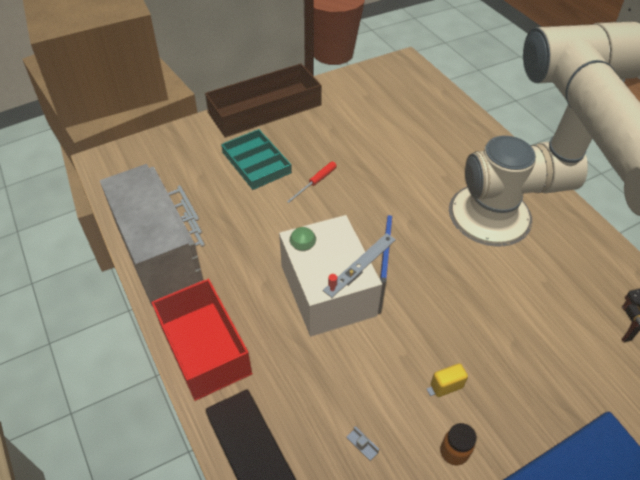

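View pics/top0.png

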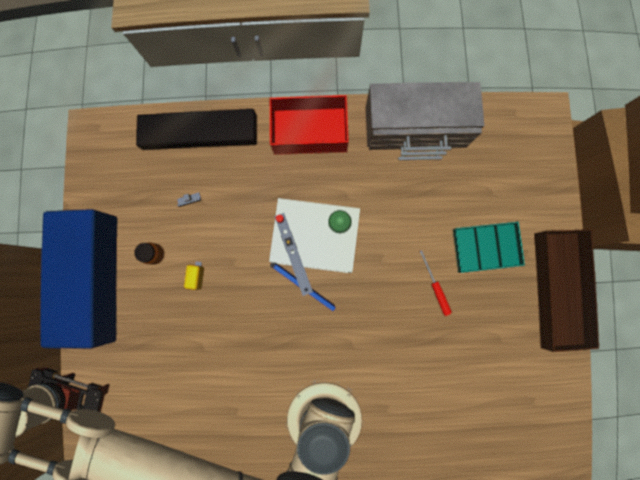

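The scene view shows the knob at about (332,281) and the stay pivot near (389,240). In the top view the knob is at (281,218), the pivot at (305,290), the middle hole at (289,241), and the roof corners at about (278,199), (360,208), (352,272) and (270,262).

```bash
python3 - <<'E'
from h import *
a=cv2.imread('pics/scene0.png');b=cv2.imread('pics/top0.png');A=camera_params('scene');B=camera_params('top')
def c(im,x0,y0,x1,y1):
    _,bl=blobs(im[y0:y1,x0:x1],0,8,90,50,10);print(bl);s=max(bl,key=lambda t:t[0][4]);return s[1][0]+x0,s[1][1]+y0
ka=c(a,315,265,350,300);kb=c(b,265,205,295,230);print(ka,kb)
kn,e=tri(ray(A,*ka),ray(B,*kb));print('knob',kn,e)
print('pivot',tri(ray(A,389,240),ray(B,305,290)))
print('hole',onz(B,289,241,.142))
# roof quad
g=cv2.cvtColor(b,cv2.COLOR_BGR2HSV);m=cv2.inRange(g,(0,0,185),(180,45,255));r=np.zeros_like(m);r[190:285,255:375]=m[190:285,255:375]
pts=cv2.findNonZero(r);rc=cv2.minAreaRect(cv2.convexHull(pts));bx=cv2.boxPoints(rc);print(bx)
W=np.array([onz(B,*p,.13) for p in bx]);print(W.round(4),W.mean(0));print(np.linalg.norm(W-np.roll(W,1,0),axis=1))
d=W-np.roll(W,1,0);print(np.degrees(np.arctan2(d[:,1],d[:,0])))
E
```

```text
[([13, 9, 9, 16, 107], [17.3, 15.5])]
[([10, 10, 9, 8, 54], [14.2, 13.1])]
(332.3, 280.5) (279.2, 218.1)
knob [0.56211569 0.09751089 0.17324802] [np.float64(6.320495517871141e-05), np.float64(6.320495517871287e-05)]
pivot (array([0.37618506, 0.03780584, 0.14009841]), [np.float64(0.0004834626045083142), np.float64(0.00048346260450817956)])
hole [0.50516934 0.07626306 0.142     ]
[[268.6794  262.03677]
 [277.16476 197.54799]
 [359.96805 208.44315]
 [351.4827  272.93195]]
[[ 0.452   0.1322  0.13  ]
 [ 0.6237  0.1068  0.13  ]
 [ 0.5876 -0.1132  0.13  ]
 [ 0.4176 -0.0849  0.13  ]] [0.5202241  0.01024512 0.13      ]
[0.21978611 0.17354913 0.22290366 0.17234273]
[ 80.97296088  -8.42334371 -99.33589553 170.54550467]
```

```bash
cat > plan.py <<'E'
from h import *
def plan(p,rpy,n,start=None):
    """n rows from the measured (or given) pose to p, rpy; returns rows in fractions"""
    o=get_obs()
    p0,r0=start or (o['eef_pos'],o['eef_rot'])
    Rc=R.from_euler('xyz',r0,degrees=True);pc=np.array(p0,float);Rt=R.from_euler('xyz',rpy,degrees=True)
    p=np.array(p);out=[]
    for k in range(n):
        d=Rc.inv().apply((p-pc)/(n-k))/.4; w=(Rc.inv()*Rt).as_rotvec()/(n-k)/2
        row=np.r_[d,w].round(3); out.append(row.tolist())
        pc=pc+Rc.apply(row[:3]*.4); Rc=Rc*R.from_rotvec(row[3:]*2)
    for i in range(0,n,5): print(out[i:i+5])
    print(pc.round(4),Rc.as_euler('xyz',degrees=True).round(2))
E
python3 -c "
from plan import *
plan([.562,.0975,.25],[180,0,17.8],15)"
```

```text
[[-0.086, -0.06, -0.005, -0.0, 0.0, 0.086], [-0.095, -0.044, -0.005, -0.0, 0.0, 0.085], [-0.101, -0.027, -0.005, -0.0, 0.0, 0.086], [-0.104, -0.01, -0.005, -0.0, 0.0, 0.085], [-0.104, 0.008, -0.004, 0.0, 0.0, 0.086]]
[[-0.102, 0.026, -0.005, 0.0, 0.0, 0.085], [-0.096, 0.043, -0.004, 0.0, 0.0, 0.086], [-0.087, 0.059, -0.005, 0.0, 0.0, 0.085], [-0.076, 0.072, -0.004, 0.0, 0.0, 0.086], [-0.062, 0.084, -0.005, 0.0, 0.0, 0.085]]
[[-0.047, 0.094, -0.004, 0.0, 0.0, 0.086], [-0.03, 0.1, -0.005, 0.0, 0.0, 0.085], [-0.013, 0.104, -0.004, 0.0, 0.0, 0.086], [0.005, 0.105, -0.005, 0.0, 0.0, 0.085], [0.022, 0.102, -0.004, 0.001, 0.001, 0.086]]
[0.5619 0.0976 0.2498] [-1.7996e+02 -5.0000e-02  1.7750e+01]
```

play_rows([
  [-0.086,-0.06,-0.005,0,0,0.086],
  [-0.095,-0.044,-0.005,0,0,0.085],
  [-0.101,-0.027,-0.005,0,0,0.086],
  [-0.104,-0.01,-0.005,0,0,0.085],
  [-0.104,0.008,-0.004,0,0,0.086],
], jaw=1)

```text
time_s: 0.72
eef_pos: [0.2926, 0.4175, 0.2318]
eef_rot: [-180.0, 0.0, 115.4]
ft_force: [1.2, -0.3, -0.3]
finger_gap: 1.0
gripper_force: 0.0
```

play_rows([
  [-0.102,0.026,-0.005,0,0,0.085],
  [-0.096,0.043,-0.004,0,0,0.086],
  [-0.087,0.059,-0.005,0,0,0.085],
  [-0.076,0.072,-0.004,0,0,0.086],
  [-0.062,0.084,-0.005,0,0,0.085],
])

```text
time_s: 1.35
eef_pos: [0.4277, 0.2569, 0.241]
eef_rot: [-180.0, 0.0, 66.5]
ft_force: [0.2, 1.0, 0.1]
finger_gap: 0.997
gripper_force: 0.0
```

play_rows([
  [-0.047,0.094,-0.004,0,0,0.086],
  [-0.03,0.1,-0.005,0,0,0.085],
  [-0.013,0.104,-0.004,0,0,0.086],
  [0.005,0.105,-0.005,0,0,0.085],
  [0.022,0.102,-0.004,0.001,0.001,0.086],
])

```text
time_s: 1.98
eef_pos: [0.5627, 0.0966, 0.2498]
eef_rot: [-179.9, -0.1, 17.4]
ft_force: [0.7, 0.7, 0.2]
finger_gap: 0.995
gripper_force: 0.0
```

play_rows([
  [0,0,0,0,0,0],
  [0,0,0,0,0,0],
])

```text
time_s: 2.22
eef_pos: [0.5617, 0.0981, 0.2498]
eef_rot: [-179.8, -0.0, 17.8]
ft_force: [0.4, -0.8, 0.3]
finger_gap: 1.0
gripper_force: 0.0
```

```bash
python3 - <<'E'
from h import *
o=get_obs();print(o['eef_pos'],o['eef_rot'],o['ft_force'])
im,P=snap('wrist','w1.png');print(np.round(P['extrinsics'],3).tolist(),blobs(im,0,8)[1])
E
```

```text
[0.56165436 0.09811972 0.2497667 ] [-1.79838318e+02 -4.68330245e-02  1.78381423e+01] [ 0.37101671 -0.77551173  0.3138227 ]
[[0.306, -0.914, -0.268, 0.636], [-0.952, -0.294, -0.084, 0.121], [-0.002, 0.28, -0.96, 0.412], [0.0, 0.0, 0.0, 1.0]] [([462, 0, 178, 42, 4389], [567.3, 14.4]), ([304, 227, 32, 41, 1012], [319.4, 247.9])]
```

View pics/w1.png

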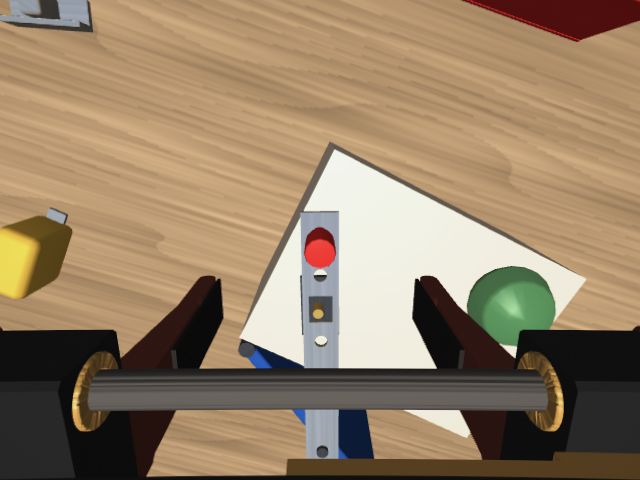

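Wrist view: the knob's top disc is at about (320,250) and the sound hole at (320,275). The brass pin, seen through the worn hole, is at about (318,313). The pivot is at (322,452), and the paperweight sits well to the right.

```bash
python3 - <<'E'
from h import *
im=cv2.imread('pics/w1.png');P=camera_params('wrist')
c=im[225:285,295:345].copy();q=cv2.cvtColor(c,cv2.COLOR_BGR2HSV)
m=cv2.inRange(q,(0,120,190),(10,255,255));pt=cv2.findNonZero(m).reshape(-1,2);print('top disc bbox',pt.min(0)+[295,225],pt.max(0)+[295,225])
q=cv2.cvtColor(im[290:330,300:340],cv2.COLOR_BGR2HSV);m=cv2.inRange(q,(12,90,120),(35,255,255))
n,l,st,ce=cv2.connectedComponentsWithStats(m);print([(st[i].tolist(),(ce[i]+[300,290]).round(1)) for i in range(1,n)])
i=1+np.argmax(st[1:,4]);pu=ce[i]+[300,290]
pin=onz(P,*pu,.148);k=onz(P,320,252.5,.186);pv=onz(P,322,452,.142)
kn,e=tri(ray(P,319.6,252.5),ray(camera_params('top'),279.2,218.1))
print('pin',pin,'knob top',k,'tri',kn,e,'piv',pv)
d=(k-pv)[:2];print(np.degrees(np.arctan2(d[1],d[0])),np.linalg.norm(d))
for x in(.161,.133):print(x,proj(P,np.r_[pv[:2]+d/np.linalg.norm(d)*x,.142]))
E
```

```text
top disc bbox [305 239] [334 267]
[([13, 19, 11, 10, 89], array([317.7, 313.4]))]
pin [0.50444884 0.07968123 0.148     ] knob top [0.56355494 0.09715881 0.186     ] tri [0.56127494 0.09678176 0.17928782] [np.float64(0.00012077350718820664), np.float64(0.00012077350718818712)] piv [0.37686487 0.03459063 0.142     ]
18.528302221148017 0.19689579991167508
0.161 (np.float64(320.1987033650451), np.float64(278.87785514763357))
0.133 (np.float64(320.5459736258399), np.float64(312.44746871972393))
```

play_rows([
  [0.001,0.003,0.08,0,0,0],
  [0,0,0.08,0,0,0],
  [0,0,0.05,0,0,0],
  [0,0,0.025,0,0,0],
  [0,0,0,0,0,0],
])

```text
time_s: 2.9
eef_pos: [0.5627, 0.0974, 0.1562]
eef_rot: [-179.9, -0.1, 17.8]
ft_force: [-0.0, -0.1, -0.4]
finger_gap: 1.0
gripper_force: 0.0
```

play_rows([
  [0,0,0,0,0,0],
  [0,0,0,0,0,0],
  [0,0,0,0,0,0],
  [0,0,0,0,0,0],
  [0,0,0,0,0,0],
], jaw=-1)

```text
time_s: 3.52
eef_pos: [0.5629, 0.097, 0.1563]
eef_rot: [-179.9, -0.1, 17.7]
ft_force: [0.6, -0.2, 0.8]
finger_gap: 0.473
gripper_force: 0.0
```

play_rows([
  [0,0,0,0,0,0],
  [0,0,0,0,0,0],
  [0,0,0,0,0,0],
  [0,0,0,0,0,0],
])

```text
time_s: 4.03
eef_pos: [0.5629, 0.097, 0.1562]
eef_rot: [-179.9, -0.1, 17.8]
ft_force: [-0.3, 0.6, 0.1]
finger_gap: 0.218
gripper_force: 30.0
```

```bash
cat > stay.py <<'E'
from plan import *
from scipy.optimize import fsolve
H=np.array([.4438,.1234]);cy=np.radians(-8.9);ex=np.array([np.cos(cy),np.sin(cy)]);ey=np.array([-ex[1],ex[0]])
PIN=np.array([.5044,.0797]);Z=.1562-.138;L=.1924
piv=lambda t:H+.11*(-ey*np.cos(t)-ex*np.sin(t))
def solve(xy,d,g=(.5,.3)): # door angle, stay yaw that put stay x=d at xy
    return fsolve(lambda q:piv(q[0])+d*np.array([np.cos(q[1]),np.sin(q[1])])-xy,g)
def pose(t,f,a,off=0):
    S=R.from_euler('ZY',[f,-a]);p=np.r_[piv(t),.138]+S.apply([L,0,Z])
    return p,(S*R.from_euler('x',np.pi)*R.from_euler('z',off)).as_euler('xyz',degrees=True)
E
python3 - <<'E'
from stay import *
o=get_obs();q0=solve(o['eef_pos'][:2],L);q1=solve(PIN,.161,(1,0));print(q0,np.degrees(q0[1]),q1,np.degrees(q1[1]))
off=-(np.radians(o['eef_rot'][2])-q0[1]);print('off',off)
a=.13
s=(o['eef_pos'],o['eef_rot'])
for i in range(1,3):
    e=pose(*q0,a*i/2,off*(1));plan(*e,3 if i==1 else 2,s);s=e
N=3
for i in range(1,N+1):
    f=solve  # straight interpolation of the door angle
    t=q0[0]+(q1[0]-q0[0])*i/N; ph=q0[1]+(q1[1]-q0[1])*i/N
    e=pose(t,ph,a,off*(1-i/N)*1); print(t,e);plan(*e,5,s);s=e
E
```

```text
[0.44659785 0.34067572] 19.519280862459944 [0.99446737 0.00778598] 0.44610383881381127
off 0.030849305216639034
[[-0.001, 0.0, -0.01, -0.0, 0.011, -0.0], [-0.001, 0.0, -0.011, -0.0, 0.01, -0.0], [-0.001, 0.0, -0.01, -0.0, 0.011, -0.0]]
[0.5614 0.0965 0.1686] [-179.88   -3.77   17.74]
[[-0.002, 0.0, -0.016, 0.001, 0.016, -0.0], [-0.001, 0.0, -0.015, 0.0, 0.016, -0.0]]
[0.5593 0.0958 0.1809] [-179.77   -7.39   17.74]
0.6292210257005038 (array([0.54955165, 0.08845485, 0.18098804]), array([-179.84595604,   -7.44686723,   11.97317368]))
[[-0.006, 0.002, -0.001, -0.001, 0.0, 0.01], [-0.005, 0.002, -0.001, -0.002, 0.0, 0.01], [-0.006, 0.002, -0.001, -0.001, 0.0, 0.01], [-0.005, 0.002, -0.0, -0.002, 0.0, 0.01], [-0.006, 0.003, -0.001, -0.001, 0.0, 0.01]]
[0.5494 0.0884 0.1811] [-179.82   -7.42   11.96]
0.8118441986406374 (array([0.54032864, 0.08328313, 0.18098804]), array([-179.92297381,   -7.4480553 ,    6.20963768]))
[[-0.005, 0.002, -0.001, -0.001, 0.0, 0.01], [-0.005, 0.002, -0.001, -0.002, 0.0, 0.01], [-0.005, 0.002, -0.0, -0.001, 0.0, 0.01], [-0.005, 0.001, -0.001, -0.002, 0.0, 0.01], [-0.005, 0.002, -0.0, -0.001, 0.0, 0.01]]
[0.5402 0.0832 0.1809] [-179.9    -7.43    6.19]
0.994467371580771 (array([0.53181634, 0.07991347, 0.18098804]), array([180.        ,  -7.44845134,   0.44610384]))
[[-0.004, 0.001, -0.001, -0.001, 0.0, 0.01], [-0.004, 0.001, -0.0, -0.002, 0.0, 0.01], [-0.005, 0.002, -0.001, -0.001, 0.0, 0.01], [-0.004, 0.001, -0.0, -0.002, 0.0, 0.01], [-0.005, 0.002, -0.001, -0.001, 0.0, 0.01]]
[0.5316 0.0799 0.181 ] [-179.98   -7.44    0.43]
```

play_rows([
  [-0.001,0,-0.01,0,0.011,0],
  [-0.001,0,-0.011,0,0.01,0],
  [-0.001,0,-0.01,0,0.011,0],
  [-0.002,0,-0.016,0,0.016,0],
  [-0.001,0,-0.015,0,0.016,0],
])

```text
time_s: 4.65
eef_pos: [0.5592, 0.0957, 0.1814]
eef_rot: [-179.9, -7.6, 17.7]
ft_force: [-0.7, -1.1, -2.1]
finger_gap: 0.223
gripper_force: 30.0
```

play_rows([
  [-0.006,0.002,-0.001,-0.001,0,0.01],
  [-0.005,0.002,-0.001,-0.002,0,0.01],
  [-0.006,0.002,-0.001,-0.001,0,0.01],
  [-0.005,0.002,0,-0.002,0,0.01],
  [-0.006,0.003,-0.001,-0.001,0,0.01],
])

```text
time_s: 5.28
eef_pos: [0.5497, 0.0887, 0.1809]
eef_rot: [-179.9, -7.4, 11.9]
ft_force: [2.8, 1.5, -0.8]
finger_gap: 0.219
gripper_force: 30.0
```

play_rows([
  [-0.005,0.002,-0.001,-0.001,0,0.01],
  [-0.005,0.002,-0.001,-0.002,0,0.01],
  [-0.005,0.002,0,-0.001,0,0.01],
  [-0.005,0.001,-0.001,-0.002,0,0.01],
  [-0.005,0.002,0,-0.001,0,0.01],
])

```text
time_s: 5.9
eef_pos: [0.5405, 0.0835, 0.1812]
eef_rot: [-180.0, -7.5, 6.1]
ft_force: [4.8, 2.9, 0.1]
finger_gap: 0.224
gripper_force: 30.0
```

play_rows([
  [-0.004,0.001,-0.001,-0.001,0,0.01],
  [-0.004,0.001,0,-0.002,0,0.01],
  [-0.005,0.002,-0.001,-0.001,0,0.01],
  [-0.004,0.001,0,-0.002,0,0.01],
  [-0.005,0.002,-0.001,-0.001,0,0.01],
])

```text
time_s: 6.52
eef_pos: [0.5319, 0.0798, 0.1813]
eef_rot: [179.9, -7.5, 0.3]
ft_force: [4.3, 1.6, 0.1]
finger_gap: 0.221
gripper_force: 30.0
```

```bash
python3 - <<'E'
from h import *
o=get_obs();print(o['eef_pos'],o['eef_rot'],o['ft_force'],o['torque'],o['finger_gap'])
im,P=snap('wrist','w2.png')
s,_=snap('scene','s2.png')
c=cv2.resize(s[190:340,250:450],None,fx=3,fy=3,interpolation=cv2.INTER_CUBIC)
cv2.imwrite('pics/s2c.png',c)
E
```

```text
[0.53192817 0.07982216 0.18133615] [179.94669924  -7.50056563   0.31915407] [4.33007271 1.55599713 0.10700718] [ 0.29790737 -0.67524197 -0.25992729] 0.2208871110331944
```

View pics/w2.png

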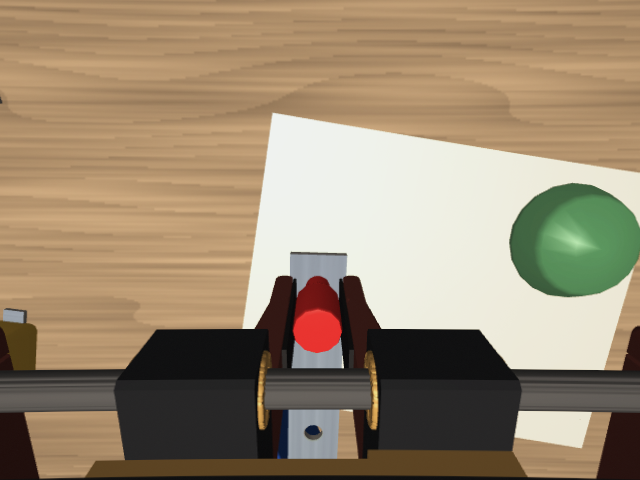

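View pics/s2c.png

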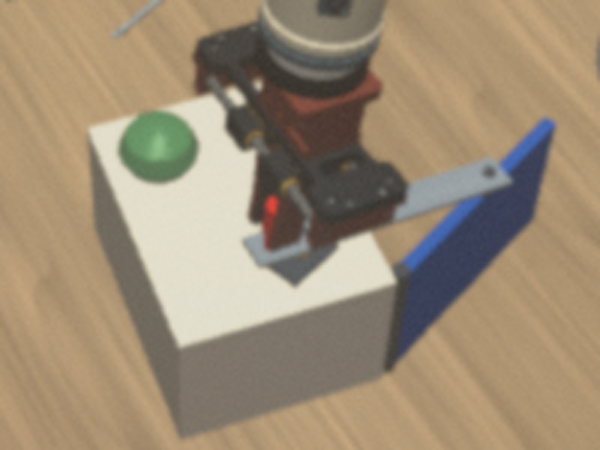

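Wrist view: the bar is gripped by the knob, whose top disc is at (317,331). One hole is visible at (313,432), and the sound hole and pin are hidden by the gripper. Scene crop: the stay is lifted above the dark plate, and the door is wide open.

```bash
python3 - <<'E'
from stay import *
o=get_obs();im=cv2.imread('pics/w2.png');P=camera_params('wrist')
q=cv2.cvtColor(im,cv2.COLOR_BGR2HSV);m=cv2.inRange(q,(0,120,190),(10,255,255));m[:290]=0;m[370:]=0;m[:,:280]=0;m[:,360:]=0
pt=cv2.findNonZero(m).reshape(-1,2);print(pt.min(0),pt.max(0))
Rt=R.from_euler('xyz',o['eef_rot'],degrees=True)
def ontool(u,v,z):
    a,r=ray(P,u,v);a=Rt.inv().apply(a-o['eef_pos']);r=Rt.inv().apply(r);return a+r*(z-a[2])/r[2]
c=(pt.min(0)+pt.max(0))/2
zt=Z-.048;zb=Z-.004
print('knob top tool',c,ontool(*c,zt),'hole',ontool(313,432,zb),'bar end',ontool(291,252,zb),ontool(347,254,zb))
# scene: bar end & 10mm hole near the pivot, pin plate
A=camera_params('scene');print('pivot hole',onz(A,250+489/3,190+172/3,.142))
print('door tip',onz(A,250+551/3,190+122/3,.13),'hinge', onz(A,250+402/3,190+268/3,.13))
E
```

```text
[293 309] [341 352]
knob top tool [317.  330.5] [ 1.79227458e-03 -4.01177030e-05 -2.98000000e-02] hole [-0.08670558 -0.00231877  0.0142    ] bar end [ 0.01882892 -0.01260613  0.0142    ] [0.0177978  0.01446905 0.0142    ]
pivot hole [0.33987065 0.08433791 0.142     ]
door tip [0.25972391 0.05778087 0.13      ] hinge [0.44261455 0.1226331  0.13      ]
```

```bash
cat > low.py <<'E'
from stay import *
import sys
L=.1915
def tp(a,x=.5349,y=.0790,yaw=.3): # tool pose that has tilt a and ends level at x,y
    S=R.from_euler('ZY',[np.radians(yaw),-a]);d=S.apply([L,0,Z])-R.from_euler('z',np.radians(yaw)).apply([L,0,Z])
    return np.r_[x,y,.1562]+d,(S*R.from_euler('x',np.pi)).as_euler('xyz',degrees=True)
def go(aa,**k):
    o=get_obs();s=(o['eef_pos'],o['eef_rot']);print(o['ft_force'].round(2))
    for a in aa: e=tp(a,**k);print(a,e[0].round(4));plan(*e,1,s);s=e
E
python3 -c "
from low import *
plan(*tp(.075),4)
go([.065,.055,.045],) "
```

```text
[[-0.0, 0.001, 0.007, 0.0, -0.007, 0.0], [0.0, 0.0, 0.007, 0.0, -0.007, 0.0], [0.0, 0.001, 0.007, 0.0, -0.007, 0.0], [0.0, 0.0, 0.006, 0.0, -0.007, 0.0]]
[0.5329 0.0791 0.1705] [179.96  -4.26   0.35]
[5.16 2.23 0.57]
0.065 [0.5333 0.079  0.1686]
[[-0.0, 0.002, 0.032, 0.0, -0.033, 0.0]]
[0.5334 0.0791 0.1685] [179.96  -3.69   0.35]
0.055 [0.5336 0.079  0.1667]
[[0.0, 0.0, 0.005, 0.0, -0.005, -0.0]]
[0.5334 0.079  0.1666] [180.    -3.15   0.3 ]
0.045 [0.5339 0.079  0.1648]
[[0.0, -0.0, 0.005, 0.0, -0.005, -0.0]]
[0.5337 0.079  0.1647] [180.    -2.58   0.3 ]
```

play_rows([
  [0,0.001,0.007,0,-0.007,0],
  [0,0,0.007,0,-0.007,0],
  [0,0.001,0.007,0,-0.007,0],
  [0,0,0.006,0,-0.007,0],
  [0,0,0,0,0,0],
])

```text
time_s: 7.25
eef_pos: [0.533, 0.0791, 0.1697]
eef_rot: [180.0, -4.2, 0.4]
ft_force: [3.6, 2.0, 0.4]
finger_gap: 0.221
gripper_force: 30.0
```

play_rows([
  [0,0,0.0025,0,-0.0025,0],
  [0,0,0.0025,0,-0.0025,0],
  [0,0,0,0,0,0],
])

```text
time_s: 7.62
eef_pos: [0.5332, 0.0791, 0.1685]
eef_rot: [180.0, -3.7, 0.4]
ft_force: [4.2, 1.0, 2.8]
finger_gap: 0.221
gripper_force: 30.0
```

play_rows([
  [0,0,0.0025,0,-0.0025,0],
  [0,0,0.0025,0,-0.0025,0],
  [0,0,0,0,0,0],
])

```text
time_s: 8.0
eef_pos: [0.5338, 0.0788, 0.1663]
eef_rot: [179.9, -3.2, 0.4]
ft_force: [7.3, -1.1, 1.0]
finger_gap: 0.222
gripper_force: 30.0
```

play_rows([
  [0.001,0,0.0025,0,-0.0025,0],
  [0.001,0,0.0025,0,-0.0025,0],
  [0,0,0,0,0,0],
])

```text
time_s: 8.38
eef_pos: [0.5343, 0.0788, 0.1641]
eef_rot: [179.9, -2.5, 0.4]
ft_force: [5.2, -0.9, 0.7]
finger_gap: 0.221
gripper_force: 30.0
```

play_rows([
  [0.001,0,0.0025,0,-0.0025,0],
  [0,0,0.0025,0,-0.0025,0],
  [0.001,0,0.0025,0,-0.0025,0],
  [0,0,0,0,0,0],
])

```text
time_s: 8.88
eef_pos: [0.5348, 0.079, 0.1608]
eef_rot: [179.9, -1.6, 0.4]
ft_force: [3.5, -0.3, 0.3]
finger_gap: 0.223
gripper_force: 30.0
```

play_rows([
  [0.001,0,0.0025,0,-0.0025,0],
  [0,0,0.0025,0,-0.0025,0],
  [0.0005,0,0.0025,0,-0.0025,0],
  [0,0,0,0,0,0],
])

```text
time_s: 9.38
eef_pos: [0.5353, 0.0792, 0.1579]
eef_rot: [180.0, -0.7, 0.4]
ft_force: [3.3, -0.7, -0.5]
finger_gap: 0.223
gripper_force: 30.0
```

play_rows([
  [0.001,0,0.002,0,-0.0025,0],
  [0,0,0.002,0,-0.0025,0],
  [0,0,0,0,0,0],
])

```text
time_s: 9.75
eef_pos: [0.5357, 0.0793, 0.1565]
eef_rot: [180.0, -0.1, 0.4]
ft_force: [0.5, 0.7, -0.5]
finger_gap: 0.224
gripper_force: 30.0
```

play_rows([
  [0,0,0,0,0,0],
  [0,0,0,0,0,0],
  [0,0,0,0,0,0],
  [0,0,0,0,0,0],
  [0,0,0,0,0,0],
], jaw=0.3)

```text
time_s: 10.38
eef_pos: [0.536, 0.0792, 0.1567]
eef_rot: [180.0, -0.2, 0.4]
ft_force: [0.3, -0.0, 0.6]
finger_gap: 0.649
gripper_force: 0.0
```

play_rows([
  [0,0,-0.02,0,0,0],
  [0,0,-0.06,0,0,0],
  [0,0,-0.1,0,0,0],
  [0.02,0,-0.1,0,0,0],
  [0,0,0,0,0,0],
])

```text
time_s: 11.0
eef_pos: [0.5449, 0.0794, 0.2735]
eef_rot: [180.0, -0.6, 0.4]
ft_force: [0.5, 0.1, -0.3]
finger_gap: 0.648
gripper_force: 0.0
```

```bash
python3 - <<'E'
from h import *
im,P=snap('wrist','w3.png');o=get_obs();print(o['eef_pos'],o['finger_gap'],o['ft_force'],blobs(im,0,8)[1])
E
```

```text
[0.5442834  0.07937786 0.27092932] 0.6463601420338152 [-1.25953118 -0.06287308  0.07705983] [([304, 233, 28, 37, 832], [317.2, 251.6])]
```

View pics/w3.png

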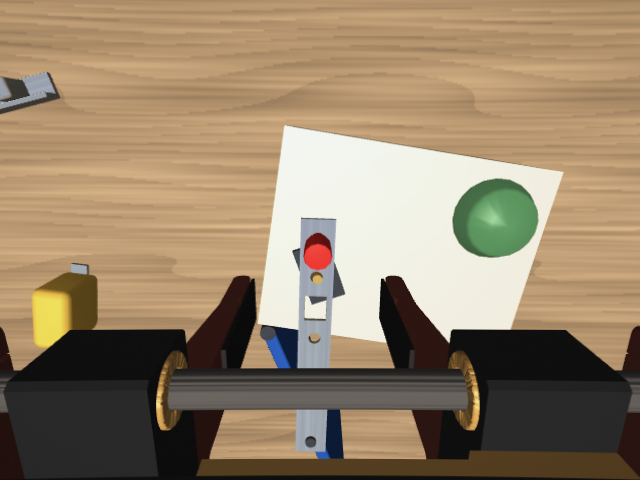

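The brass pin shows inside the sound hole at (317,279), next to the knob at (317,252). The bar was down at its original level when I let go, the gripper is clear, and the paperweight hasn't moved.

```bash
python3 -c "
from cell import *
print(close_job())"
```

```text
the job is handed in; nothing more can be done
None
```

The stay's sound hole is now over the brass pin with the door swung wider open, the knob is released with the bar back at its original level, and the job is handed in after about 11 s of robot time.

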